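# Clamp the bracket that matches the sample in the jig

### The job

Take the bracket of the same shape as the sample on the job card out of the sloping bins and lay it flat in the clamping jig, neck towards you, with its foot square against both the rear and the side stop. Let go of it and then push the orange clamp handle right down so that the toggle clamp holds it there. Leave the samples, the other brackets and the tools lying where they are.

Things in the scene. Friction and masses are not known exactly. Their poses are not given: they have to be found in the camera images.
- bracket_eye: Flat steel bracket 10 mm thick: foot 70 x 20 mm, neck 22 mm wide, nose a 40 mm round eye with a 20 mm hole. Origin: underside, middle of the foot; z through the thickness, y along the foot; neck (x -10 to -44 mm) and nose (end x = -86 mm) towards -x; mass centre x = -30 mm, 0.15 to 0.3 kg. Lies flat on the sloping floor of its bin, nose downhill, turned up to 10 degrees there.
- bracket_fork: Flat steel bracket 10 mm thick: foot 70 x 20 mm, neck 22 mm wide, nose a fork of two prongs, 40 mm over all. Origin: underside, middle of the foot; z through the thickness, y along the foot; neck (x -10 to -44 mm) and nose (end x = -87 mm) towards -x; mass centre x = -30 mm, 0.15 to 0.3 kg. Lies flat on the sloping floor of its bin, nose downhill, turned up to 10 degrees there.
- bracket_hook: Flat steel bracket 10 mm thick: foot 70 x 20 mm, neck 22 mm wide, nose a J hook turned to +y, 41 mm over all. Origin: underside, middle of the foot; z through the thickness, y along the foot; neck (x -10 to -44 mm) and nose (end x = -86 mm) towards -x; mass centre x = -30 mm, 0.15 to 0.3 kg. Lies flat on the sloping floor of its bin, nose downhill, turned up to 10 degrees there.
- sample_eye: Sample of the eye bracket, same steel, size and origin as bracket_eye. It lies flat either on the job card, and is then the sample to match, or put aside on the bare worktop at the right.
- sample_fork: Sample of the fork bracket, same steel, size and origin as bracket_fork. It lies flat either on the job card, and is then the sample to match, or put aside on the bare worktop at the right.
- sample_hook: Sample of the hook bracket, same steel, size and origin as bracket_hook. It lies flat either on the job card, and is then the sample to match, or put aside on the bare worktop at the right.
- job_card: White sheet of paper, 180 x 130 mm, on the worktop to the left of the bins; exactly one sample lies on it, the middle of its foot within 45 mm of the sheet's middle. Origin: middle of the sheet.
- stand: Grey stand, 370 mm wide, fixed to the worktop, carrying three blue bins side by side, their floors rising at 29.8 degrees away from the robot. Origin: on the worktop, middle of its front edge; x to the rear (up the slope), y along the row. The bins' rear rim is 120 mm above the worktop.
- bin_eye: Blue open-front bin that holds bracket_eye, fixed on the stand, the three in any order. 135 mm long up the slope, 120 wide outside, walls 3, floor 2; sides 42 mm high, but 20 at the front lip and the first 45 mm. Origin: underside of the floor, middle of the front end; x up the slope, y across, z square to the floor.
- bin_fork: Blue open-front bin that holds bracket_fork, fixed on the stand, the three in any order. 135 mm long up the slope, 120 wide outside, walls 3, floor 2; sides 42 mm high, but 20 at the front lip and the first 45 mm. Origin: underside of the floor, middle of the front end; x up the slope, y across, z square to the floor.
- bin_hook: Blue open-front bin that holds bracket_hook, fixed on the stand, the three in any order. 135 mm long up the slope, 120 wide outside, walls 3, floor 2; sides 42 mm high, but 20 at the front lip and the first 45 mm. Origin: underside of the floor, middle of the front end; x up the slope, y across, z square to the floor.
- jig: Fixed jig: aluminium plate 15 mm thick, 215 x 106 mm; dark stops 14 mm higher; toggle clamp behind. Origin: on the worktop, under a seated bracket's foot: a seated bracket is at x = y = 0, z = 15 mm, axes along the jig's, neck to -x. Rear stop (two blocks): face at x = 10 mm, for the foot's back edge. Side stop: face at y = 35 mm, for the foot's +y end. The open clamp stays behind x = 20 mm.
- clamp_handle (a joint): Angle of the toggle clamp's handle: 0 = shut, handle lying to the jig's +x; 1.5 rad = open, upright. Axle along the jig's y at jig x = 115, z = 57 mm; orange grip 17 mm thick, ending 104 mm from the axle. Pushed over to +x and down it brings the clamp bar down on the foot, at the end against a light spring (a few N at the grip), and stays where it is left.
- handle_grip (a point): Point on the orange grip's axis, 75 mm from the handle's axle, 7 mm off the handle's line; x along the handle outwards, z square to it (up when shut, towards the jig's -x when open).
- clamp_pad: Black rubber cushion, 15 mm across, on a spring spindle under the clamp bar; with the clamp shut it presses on the middle of a seated bracket's foot with 5 to 12 N. Origin: top of the spindle, 23 mm above the cushion's face.
- marker: Blue marker pen, 137 mm long, lying before the stand: leave it alone. Origin: middle of its underside.
- tape_measure: Yellow tape measure, 77 x 36 x 65 mm high, standing between the bins and the jig: leave it alone. Origin: middle of its underside.
- screwdriver: Screwdriver with an orange handle, 208 mm long, lying behind the jig: leave it alone. Origin: middle of its underside.
Things that resemble listed ones, but are neither listed nor needed, are in the scene too. What is shaped like the bracket_eye but black or pink is not meant.

How it is judged:
On the way:
1. a bracket of the sample's shape lies flat against both stops of the jig, let go, while the clamp is still open (((horizontal distance between sample_eye and job_card below 0.06 m and x of bracket_eye in the frame of jig between -0.003 and 0.002 m and y of bracket_eye in the frame of jig between -0.003 and 0.002 m and z of bracket_eye in the frame of jig between 0.012 and 0.018 m and angle between the x axis of bracket_eye and the x axis of jig, either way round below 0.05 rad and angle between bracket_eye's own z axis and vertical below 0.05 rad and contact force between the fingers and bracket_eye below 0.3 N and value of joint clamp_handle above 1 rad) or (horizontal distance between sample_fork and job_card below 0.06 m and x of bracket_fork in the frame of jig between -0.003 and 0.002 m and y of bracket_fork in the frame of jig between -0.003 and 0.002 m and z of bracket_fork in the frame of jig between 0.012 and 0.018 m and angle between the x axis of bracket_fork and the x axis of jig, either way round below 0.05 rad and angle between bracket_fork's own z axis and vertical below 0.05 rad and contact force between the fingers and bracket_fork below 0.3 N and value of joint clamp_handle above 1 rad) or (horizontal distance between sample_hook and job_card below 0.06 m and x of bracket_hook in the frame of jig between -0.003 and 0.002 m and y of bracket_hook in the frame of jig between -0.003 and 0.002 m and z of bracket_hook in the frame of jig between 0.012 and 0.018 m and angle between the x axis of bracket_hook and the x axis of jig, either way round below 0.05 rad and angle between bracket_hook's own z axis and vertical below 0.05 rad and contact force between the fingers and bracket_hook below 0.3 N and value of joint clamp_handle above 1 rad))), for 0.2 s.
At the end, for the whole second after the job is handed in: A bracket of the sample's shape lies flat in the jig, at rest, within 3 mm of both stops and 0.05 rad of square, not touched by the fingers; handle under 0.12 rad, cushion pressing on the bracket with over 4 N (((horizontal distance between sample_eye and job_card below 0.06 m and x of bracket_eye in the frame of jig between -0.003 and 0.002 m and y of bracket_eye in the frame of jig between -0.003 and 0.002 m and z of bracket_eye in the frame of jig between 0.012 and 0.018 m and angle between the x axis of bracket_eye and the x axis of jig, either way round below 0.05 rad and angle between bracket_eye's own z axis and vertical below 0.05 rad and contact force between the fingers and bracket_eye below 0.3 N and contact force between clamp_pad and bracket_eye above 4 N and value of joint clamp_handle below 0.12 rad and linear speed of bracket_eye below 0.02 m/s) or (horizontal distance between sample_fork and job_card below 0.06 m and x of bracket_fork in the frame of jig between -0.003 and 0.002 m and y of bracket_fork in the frame of jig between -0.003 and 0.002 m and z of bracket_fork in the frame of jig between 0.012 and 0.018 m and angle between the x axis of bracket_fork and the x axis of jig, either way round below 0.05 rad and angle between bracket_fork's own z axis and vertical below 0.05 rad and contact force between the fingers and bracket_fork below 0.3 N and contact force between clamp_pad and bracket_fork above 4 N and value of joint clamp_handle below 0.12 rad and linear speed of bracket_fork below 0.02 m/s) or (horizontal distance between sample_hook and job_card below 0.06 m and x of bracket_hook in the frame of jig between -0.003 and 0.002 m and y of bracket_hook in the frame of jig between -0.003 and 0.002 m and z of bracket_hook in the frame of jig between 0.012 and 0.018 m and angle between the x axis of bracket_hook and the x axis of jig, either way round below 0.05 rad and angle between bracket_hook's own z axis and vertical below 0.05 rad and contact force between the fingers and bracket_hook below 0.3 N and contact force between clamp_pad and bracket_hook above 4 N and value of joint clamp_handle below 0.12 rad and linear speed of bracket_hook below 0.02 m/s))).
It fails at once if a bracket of another shape is moved more than 30 mm ((horizontal distance between sample_eye and job_card below 0.06 m and distance of any of bracket_fork, bracket_hook from where it was at the start of the episode above 0.03 m) or (horizontal distance between sample_fork and job_card below 0.06 m and distance of any of bracket_eye, bracket_hook from where it was at the start of the episode above 0.03 m) or (horizontal distance between sample_hook and job_card below 0.06 m and distance of any of bracket_eye, bracket_fork from where it was at the start of the episode above 0.03 m)).
It fails at once if a sample or a tool on the bench is moved more than 20 mm (distance of any of sample_eye, sample_fork, sample_hook, marker, tape_measure, screwdriver from where it was at the start of the episode above 0.02 m).
It also fails if it takes over 53 s, if anything falls off the work surface, if the arm or the gripper's body presses on something with over 40 N, if the wrist force passes 120 N, or if a joint passes its speed limit or range.

### The arm

A 6-joint arm with a two-finger parallel gripper is mounted at the origin on a cart in front of the work surface, level with it; the furniture and walls round the work are solid. World frame = base frame: x ahead of the robot, y to its left, z up, the work surface at z = 0. Lengths are in m, angles in rad, forces in N, time in s.
With the tool pointing down it reaches from about 0.3 to 0.875 m from the base axis. Payload 4.2 kg.
Tool frame: the origin (TCP) lies midway between the tips of the shut fingers; the grasp point (between the pads) lies 19 mm behind it (robot.hold_point_z is the z of the grasp point in the tool frame, in m); z points along the fingers, x is the direction in which the jaws open and shut, and the axes are right-handed (so a half turn about z gives the same grasp; the last joint's range is limited). The gripper opens to 85 mm and grips with 20 to 120 N. Pads are 22 mm wide; open, the fingers measure 114 mm over their backs; the gripper's body (76 mm by 85 mm) begins 54 mm behind the grasp point. The pads swing forward as they close: fully open they stand 13 mm farther back than shut.
Start: joints at [1.215, 0.32, 1.565, -0, 1.257, -0.02], TCP at [0.189, 0.543, 0.231] pointing down, gripper open.
Joint ranges: [-3.11, 3.11], [-0.84, 2.01], [0.21, 2.61], [-1.34, 4.49], [0.05, 2.63], [-2.56, 2.56]. Speed limits (rad/s): [2.57, 2.57, 3.14, 3.14, 3.14, 3.14].

### API

Orientations are given as a unit quaternion [x, y, z, w].
In Python, from cell import robot, eoat, kinematics, eyes, models gives the robot as it stands. The module is installed in compiled form; this text tells all that it offers. Calls block until the motion is done:
- robot.movep(position, orientation): joint-space move of the TCP to a pose.
- robot.servo_line(position, frame=None, rate=0.15): straight line of the TCP; frame=None keeps the orientation; rate is the mean speed in m/s.
- robot.set_joints(angles): joint-space move.
- eoat.ungrasp() and eoat.gripper_close(): open the fingers fully, or close them until they stop; the grip force is fixed at half the most.
- robot.hold(seconds).
- kinematics.inverse_kinematics(position, orientation): joint angles nearest the present ones, or None.
- eyes.get_image(name): name is "scene" or "top" or "wrist"; returns the picture (384x512x3 uint8, blue, green, red); there is no depth.
- eyes.camera_info(name): a dict with "fx", "fy", "cx", "cy" (pixels), "cam_to_world" (4x4, takes a point from camera to world coordinates). Camera axes: x right, y down, z forward; pixel columns grow to the right and rows downward; lengths in m; the calibration is good to about 2 mm. A picture is of the moment at which its call begins: read the wrist's pose just before it. camera_info takes no time and is no camera call; for the wrist camera it gives the pose at the moment of the call.
A pose or a line that the arm cannot do raises robot.MotionError and nothing moves.
- robot.job_done(): hands the job in, once; it reports no verdict.
Trained networks look in the newest picture that a camera, given by its name, has taken for a name from the list of things; names that differ only in an ending like _2 or _b are one class to them, and where a whole thing is asked for, a point or a joint stands for the part that bears it (a point fixed in the world has none). Each returns a list of dicts, best first, with "score" (0 to 1); they miss things now and then, are a little off and sometimes report something else, mostly with a low value. They report only what shows in the picture. A call takes as long as a camera call. They do not tell look-alikes from the thing itself.
- models.spot_in(camera, target): "location" ([x, y, z] in m, in world coordinates, good to about 4 mm: the middle of the surface that is visible of it).
- models.cut_out(camera, target): "pixels" (384x512 bool, what is visible of it).
Readings, each from a call of its own:
- robot.read_time_s(): time.
- robot.read_joint_pos(): joint angles.
- robot.read_qd(): joint speeds.
- robot.read_joint_torque(): joint torques, N m.
- robot.read_eef_pos(): TCP position.
- robot.read_ee_rot(): TCP orientation.
- robot.read_wrist_force(): force on the tool from outside, world axes, zero at the start.
- robot.read_moment(): the same for the moment, N m.
- robot.read_grip_width(): finger opening in m.
Only numpy, scipy, OpenCV 4.12 (cv2) and the standard library are available. Lean on these libraries where they do the work, as an engineer would, in place of code of your own. Each camera call takes 0.05 s, during which the arm holds its last target. There are 200 camera calls.

## Working session

There is one attempt and no reset: what is moved stays moved. The work goes in short steps, each a Python script; the robot and the scene stay as the last script left them, time stands still between calls to the robot, and variables do not carry over. Pictures are saved under pics/ and viewed, about 8 in all and at most 12, crops included, and the job is handed in when it is done.

```bash
mkdir -p pics; python3 - <<'E'
from cell import robot, eoat, kinematics, eyes, models
import cv2,numpy as np
np.set_printoptions(precision=4,suppress=True)
for c in ["scene","top"]:
    im=eyes.get_image(c); cv2.imwrite(f"pics/{c}0.png",im)
    i=eyes.camera_info(c); print(c,i["fx"],i["fy"],i["cx"],i["cy"]); print(np.array(i["cam_to_world"]))
i=eyes.camera_info("wrist");print(i["fx"],i["cx"],i["cy"]);print(np.array(i["cam_to_world"]))
print(robot.read_time_s(),robot.hold_point_z, robot.read_ee_rot())
eyes.get_image("top")
for n in ["bracket_eye","bracket_fork","bracket_hook","sample_eye","sample_fork","sample_hook","job_card","jig","clamp_handle","handle_grip","stand","tape_measure","bin_eye","bin_fork","bin_hook"]:
    print(n,[(np.round(d["location"],3).tolist(),round(d["score"],2)) for d in models.spot_in("top",n)[:4]])
print(robot.read_time_s())
E
```

```text
scene 456.6071943973585 456.6071943973585 265.76209155600577 199.48414604508986
[[-0.8101 -0.2229  0.5422 -0.4595]
 [-0.5857  0.3483 -0.7319  1.2993]
 [-0.0257 -0.9105 -0.4128  0.8061]
 [ 0.      0.      0.      1.    ]]
top 482.7093879406049 482.7093879406049 251.31071291417572 191.03583013927206
[[-0.0055 -0.995   0.0993  0.3858]
 [-1.      0.0062  0.0062 -0.0058]
 [-0.0067 -0.0992 -0.995   1.6446]
 [ 0.      0.      0.      1.    ]]
286.6501360496455 256.41422863328813 189.16314772203276
[[ 0.3292  0.897   0.2949  0.1137]
 [ 0.9442 -0.312  -0.1053  0.5695]
 [-0.0025  0.3131 -0.9497  0.3746]
 [ 0.      0.      0.      1.    ]]
0.1 -0.0187 [ 0.8153  0.579  -0.0007  0.0005]
bracket_eye [([0.572, -0.032, 0.067], 0.68), ([0.367, 0.054, 0.012], 0.66), ([0.725, -0.359, 0.009], 0.56)]
bracket_fork [([0.381, 0.44, 0.001], 0.64), ([0.582, 0.214, 0.066], 0.6)]
bracket_hook [([0.573, 0.091, 0.066], 0.62)]
sample_eye [([0.457, -0.477, 0.014], 0.67)]
sample_fork [([0.383, 0.475, 0.01], 0.79)]
sample_hook [([0.334, -0.455, 0.008], 0.62)]
job_card [([0.379, 0.439, 0.0], 0.78)]
jig [([0.431, -0.235, 0.014], 0.68)]
clamp_handle []
handle_grip [([0.521, -0.236, 0.138], 0.47)]
stand [([0.571, 0.094, 0.066], 0.25)]
tape_measure [([0.384, -0.081, 0.062], 0.73)]
bin_eye [([0.57, -0.033, 0.059], 0.89), ([0.521, -0.235, 0.134], 0.26)]
bin_fork [([0.576, 0.225, 0.054], 0.61)]
bin_hook [([0.575, 0.092, 0.057], 0.91)]
0.9
```

```bash
python3 - <<'E'
import cv2
cv2.imwrite("pics/top0b.png",cv2.resize(cv2.imread("pics/top0.png"),(800,600),interpolation=cv2.INTER_CUBIC))
E
```

```text
(no output)
```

View pics/top0b.png

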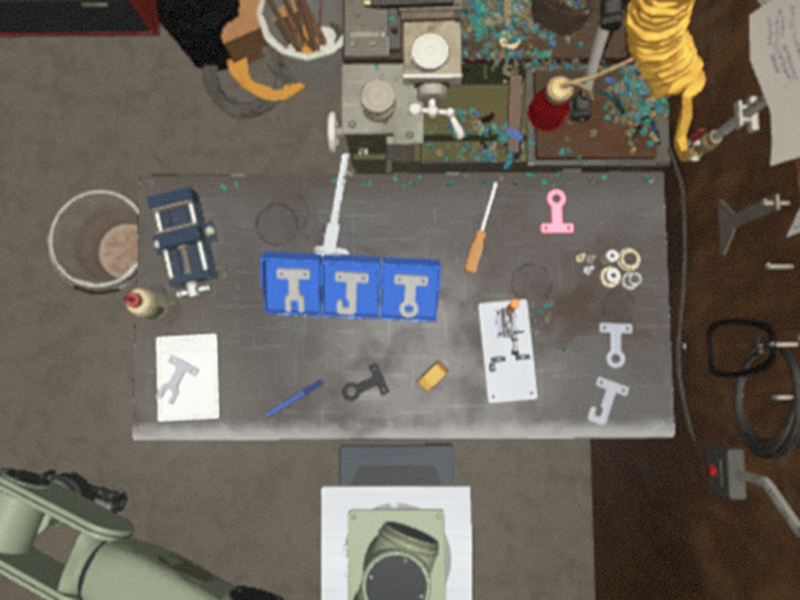

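View pics/scene0.png

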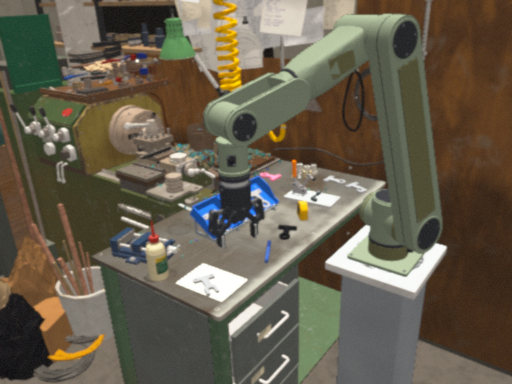

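The job card (188,378) carries the fork sample. The eye and hook samples lie aside at (615,343) and (608,400). The fork candidates are the bracket in the left bin (295,288), which is the one to take, and the sample on the card. The black (370,382) and pink (557,212) look-alikes are eye-shaped. Next I'll look closer with the wrist camera, at the jig first and then the bin.

```bash
cat > h.py <<'E'
from cell import robot, eoat, kinematics, eyes, models
import cv2, numpy as np
from scipy.spatial.transform import Rotation as Rn
np.set_printoptions(precision=4,suppress=True)
def tool(yaw, tilt=0.):
    """tool z down (leaning forward by tilt), tool x = jaw axis at yaw from world +y"""
    return (Rn.from_euler('z',yaw)*Rn.from_euler('y',-tilt)*Rn.from_matrix(np.array([[0,1,0],[1,0,0],[0,0,-1.]]))).as_quat()
def camT():
    i=eyes.camera_info("wrist"); T=np.array(i["cam_to_world"]); return i,T
def tcpT():
    T=np.eye(4);T[:3,:3]=Rn.from_quat(robot.read_ee_rot()).as_matrix();T[:3,3]=robot.read_eef_pos();return T
TC=np.array([[0,0,0]])
def look(target,d,q):
    """TCP position so that the wrist camera's axis meets target at distance d"""
    C=np.linalg.inv(tcpT())@camT()[1]
    R=Rn.from_quat(q).as_matrix()
    return np.array(target)-R@(C[:3,3]+d*C[:3,2])
def ray(i,T,uv,p0,n):
    """intersection of pixel rays with plane (p0,n)"""
    uv=np.atleast_2d(uv); d=np.c_[(uv[:,0]-i["cx"])/i["fx"],(uv[:,1]-i["cy"])/i["fy"],np.ones(len(uv))]@T[:3,:3].T
    o=T[:3,3]; s=((np.array(p0)-o)@n)/(d@n); return o+s[:,None]*d
def proj(i,T,P):
    c=(np.atleast_2d(P)-T[:3,3])@T[:3,:3]; return np.c_[i["fx"]*c[:,0]/c[:,2]+i["cx"],i["fy"]*c[:,1]/c[:,2]+i["cy"]]
E
python3 - <<'E'
from h import *
import pickle
for name,t,d,tilt in [("jig",[0.42,-0.235,0.02],0.30,0.),("bin",[0.57,0.222,0.06],0.26,np.radians(15))]:
    q=tool(0,tilt); p=look(t,d,q); print(name,p, kinematics.inverse_kinematics(p,q))
    robot.movep(p,q)
    i,T=camT(); im=eyes.get_image("wrist"); cv2.imwrite(f"pics/w_{name}.png",im)
    pickle.dump((i,T),open(f"{name}.pkl","wb")); print(robot.read_time_s())
    cv2.imwrite(f"pics/w_{name}b.png",cv2.resize(im,(800,600),interpolation=cv2.INTER_CUBIC))
    if name=="bin":
        for n in ["bracket_fork","bin_fork"]:
            for k in models.cut_out("wrist",n)[:1]:
                np.save(n+".npy",k["pixels"]); print(n,k["score"],k["pixels"].sum())
    else:
        for n in ["jig","clamp_pad","handle_grip"]: print(n,[(np.round(a["location"],4),round(a["score"],2)) for a in models.spot_in("wrist",n)[:2]])
E
```

```text
jig [ 0.4064 -0.2351  0.1609] [-0.549   0.2159  1.904  -0.      1.0216 -2.1198]
3.8
jig [(array([ 0.4243, -0.2445,  0.017 ]), 0.76)]
clamp_pad [(array([ 0.5271, -0.0357,  0.0416]), 0.64), (array([ 0.4338, -0.2442,  0.098 ]), 0.62)]
handle_grip [(array([ 0.5188, -0.2388,  0.0938]), 0.73)]
bin [0.5423 0.2219 0.1591] [ 0.427   0.2899  1.835  -0.1525  0.7833 -1.0482]
5.7333
bracket_fork 0.72 4090
bin_fork 0.75 19901
```

View pics/w_jigb.png

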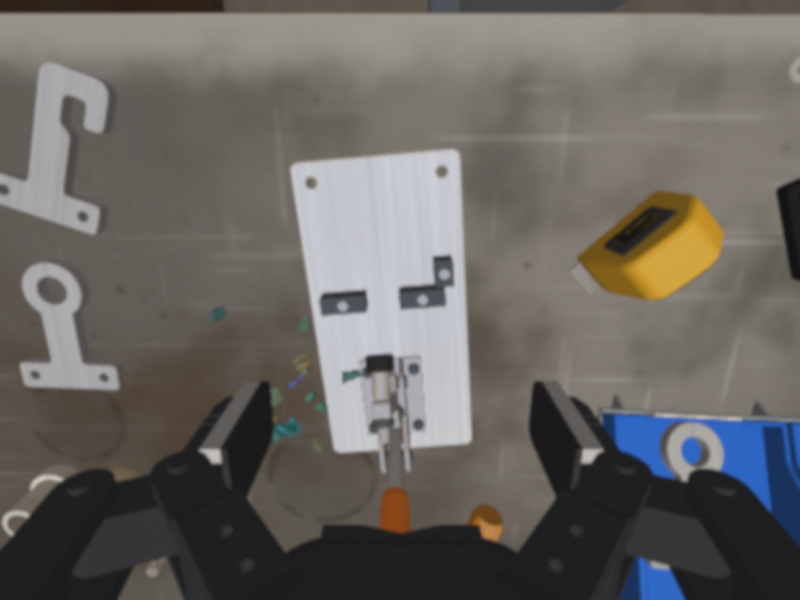

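View pics/w_binb.png

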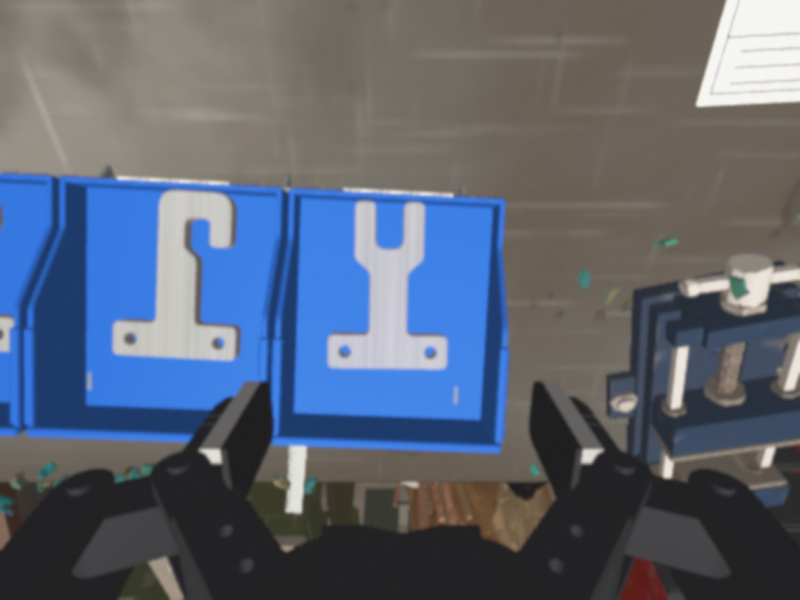

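The wrist view shows the fork bracket in the left bin (800-px scale): foot corners (328,370) and (447,370), prongs up to (355–425,203). The hook is in the next bin, at (175,280). In the jig view, the rear stops are at (343,303) and (423,297), the side stop at (443,271), and the clamp is open. One enlarged crop of both will give exact corners.

```bash
python3 - <<'E'
import cv2,numpy as np
a=cv2.imread("pics/w_bin.png")[120:245,195:295+0]; b=cv2.imread("pics/w_jig.png")[150:210,195:300]
A=cv2.resize(a,None,fx=4,fy=4,interpolation=cv2.INTER_CUBIC)  # 400x500
B=cv2.resize(b,None,fx=3.8,fy=3.8,interpolation=cv2.INTER_CUBIC) # 399x228
c=np.zeros((500,800,3),np.uint8); c[:,:400]=A[:500]; c[:B.shape[0],400:400+B.shape[1]]=B[:,:400]
m=np.load("bracket_fork.npy")[120:245,195:295].astype(np.uint8)*255
c[240:240+250,500:700]=cv2.resize(m,(200,250))[...,None]
cv2.imwrite("pics/crop1.png",c)
E
```

```text
(no output)
```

View pics/crop1.png

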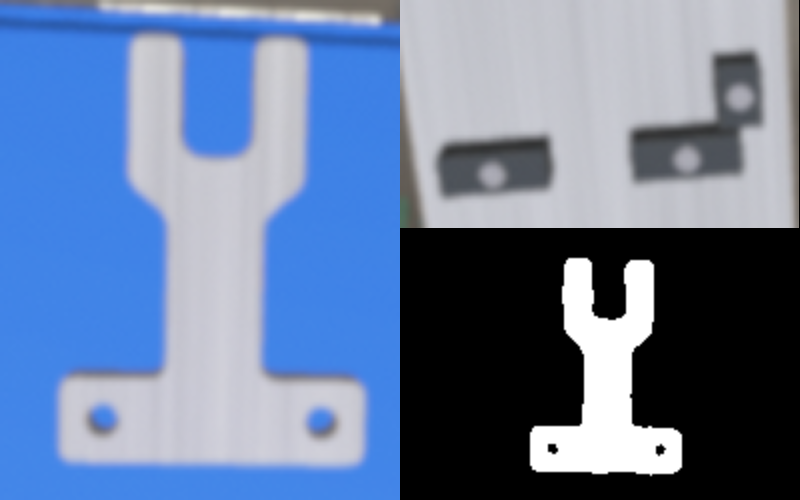

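```bash
cat > fit.py <<'E'
from h import *
import pickle,json
from scipy.optimize import least_squares
i,T=pickle.load(open("jig.pkl","rb")); Z=np.array([0,0,1.])
J=lambda a:(np.array(a,float)-[400,0])/3.8+[195,150]
P=ray(i,T,np.array([[291,164],[460,150],[471,443],[335,453]])*.64,[0,0,.015],Z)
print("plate",P[:,:2],[np.linalg.norm(P[a]-P[b]) for a,b in [(0,1),(1,2),(2,3),(3,0)]])
r=ray(i,T,J([[440,147],[548,137],[632,133],[742,123]]),[0,0,.015],Z)
s=ray(i,T,J([[713,57],[719,126]]),[0,0,.015],Z)
e1=(P[2]-P[1])+(P[3]-P[0]); e2=(P[1]-P[0])+(P[2]-P[3])
y1=np.arctan2(e1[1],e1[0]); y2=np.arctan2(-e2[0],e2[1]); d=r[3]-r[0]; y3=np.arctan2(-d[0],d[1])
print("yaws",y1,y2,y3)
yaw=(y1+y2+y3)/3; X=np.array([np.cos(yaw),np.sin(yaw),0]);Y=np.array([-X[1],X[0],0])
O=X*((r@X).mean()-.010)+Y*((s@Y).mean()-.035); print("jig",O,"plate corners in jig",np.c_[(P-O)@X,(P-O)@Y])
i,T=pickle.load(open("bin.pkl","rb"))
rim=ray(i,T,np.array([[25,435],[500,450]])*.64,[0,0,.12],Z); sy=np.arctan2(-(rim[1]-rim[0])[0],(rim[1]-rim[0])[1]); print("rim",rim,"stand yaw",sy)
B=lambda a:np.array(a,float)/4+[195,120]
M=np.array([[10,-35,10],[10,35,10],[-10,-35,10],[-10,35,10],[-30,-11,10],[-30,11,10],[-87,-20,10],[-87,20,10]])/1000
U=B([[59,464],[366,467],[60,378],[365,380],[166,295],[263,295],[130,35],[307,38]])
W=np.ones((8,2));W[4:6,1]=0
Rb=lambda v:Rn.from_euler('z',sy)*Rn.from_euler('y',-np.radians(29.8))*Rn.from_euler('z',v[3])
f=lambda v:((proj(i,T,Rb(v).apply(M)+v[:3])-U)*W).ravel()
o=least_squares(f,[.6,.22,.07,0]); print("bracket",o.x,"rms",np.sqrt((o.fun**2).mean())); print(o.fun.reshape(-1,2))
json.dump(dict(jig=O.tolist(),yaw=yaw,b=o.x.tolist(),sy=sy,Rb=Rb(o.x).as_matrix().tolist()),open("fit.json","w"))
# where in the bin: rim is rear top edge
print(Rb(o.x).as_matrix(), robot.read_time_s())
E
python3 fit.py
```

```text
plate [[ 0.3361 -0.3028]
 [ 0.3277 -0.1982]
 [ 0.5407 -0.1807]
 [ 0.55   -0.2851]] [np.float64(0.10502374498093747), np.float64(0.21376799533660842), np.float64(0.10481834776211198), np.float64(0.21465955293126002)]
yaws 0.08238485640811868 0.08424023980673445 0.08432119926251351
jig [ 0.408  -0.2468  0.    ] plate corners in jig [[-0.0764 -0.0499]
 [-0.076   0.0551]
 [ 0.1378  0.0548]
 [ 0.1383 -0.0501]]
rim [[0.6193 0.0226 0.12  ]
 [0.6314 0.275  0.12  ]] stand yaw -0.04796520210091422
bracket [0.6043 0.2134 0.0679 0.0268] rms 0.18642469945615514
[[ 0.0164 -0.0174]
 [-0.2381 -0.0455]
 [-0.1249 -0.2782]
 [ 0.4699  0.0834]
 [ 0.0625 -0.    ]
 [ 0.0743 -0.    ]
 [-0.3509  0.0952]
 [ 0.0956  0.1589]]
[[ 0.8677  0.0247 -0.4964]
 [-0.0149  0.9996  0.0238]
 [ 0.4968 -0.0133  0.8678]] 5.8333
```

```bash
python3 - <<'E'
from h import *
import pickle,json
F=json.load(open("fit.json")); R=np.array(F["Rb"]); b=np.array(F["b"][:3])
i,T=pickle.load(open("bin.pkl","rb"))
for uv,z in [([[290,191],[504,203]],.018),([[272,440],[500,450]],.040),([[297,410],[483,419]],0)]:
    p=ray(i,T,np.array(uv)*.64,b+R[:,2]*z,R[:,2]); print((p-b)@R*1000)
print(robot.read_eef_pos())
# reach check for the grasp
Rt=Rn.from_matrix(R)*Rn.from_matrix(np.array([[0,1,0],[1,0,0],[0,0,-1.]]))
for x,z in [(-66,90),(-66,3)]:
    p=b+R@(np.array([x,0,z])/1000); print(p,kinematics.inverse_kinematics(p,Rt.as_quat()))
E
```

```text
[[-90.8134 -55.1402  18.    ]
 [-86.398   63.7244  18.    ]]
[[ 40.9632 -59.5658  40.    ]
 [ 45.6474  59.7957  40.    ]]
[[ 37.8839 -54.9232  -0.    ]
 [ 42.6744  59.0029  -0.    ]]
[0.5426 0.2209 0.1591]
[0.5023 0.2165 0.1133] [ 0.549   0.2511  2.1472 -0.7761  0.4102 -0.3317]
[0.5455 0.2145 0.0378] [ 0.4946  0.4251  2.1503 -1.1782  0.2814  0.0482]
```

```bash
cat > grasp.py <<'E'
from h import *
import json
F=json.load(open("fit.json")); R=np.array(F["Rb"]); b=np.array(F["b"][:3])
q=tool(F["sy"],np.radians(25)); a=Rn.from_quat(q).as_matrix()[:,2]
g=b+R@np.array([-.066,.0035,.003])
robot.movep(g-.08*a,q); robot.servo_line(g-.02*a,rate=.15); 
print("near",robot.read_wrist_force())
robot.servo_line(g,rate=.05); print("down",robot.read_wrist_force(),robot.read_eef_pos()-g)
eoat.gripper_close(); print("w",robot.read_grip_width(),robot.read_wrist_force())
robot.servo_line(g+[0,0,.02],rate=.06); print("w",robot.read_grip_width(),robot.read_wrist_force())
i,T=camT(); cv2.imwrite("pics/g1.png",cv2.resize(eyes.get_image("wrist"),(640,480))); print(robot.read_time_s(),robot.read_joint_pos())
E
python3 grasp.py
```

```text
near [-0.0481  0.9635 -0.2367]
down [-0.1628  0.2407 -0.2439] [0. 0. 0.]
w 0.037876285762389064 [-3.9258 -1.4331  4.259 ]
w 0.03772986416940066 [ 0.9178 -0.0308 -2.8402]
8.5083 [ 0.475   0.3937  2.072  -0.642   0.3604 -0.4788]
```

View pics/g1.png

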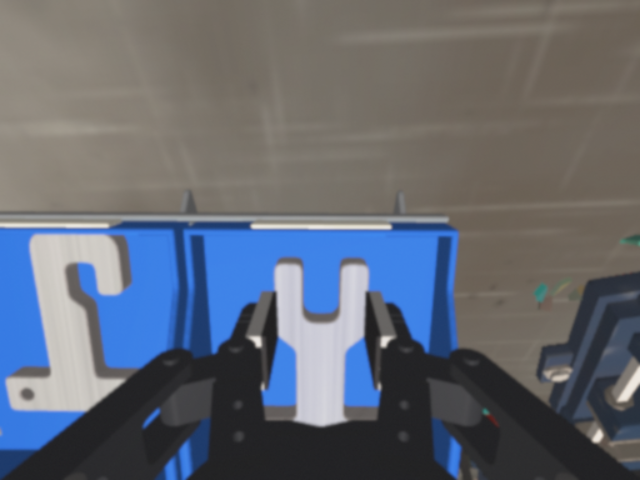

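The gripper holds the fork by its prongs (320,330): 38 mm opening and about 2.8 N of weight. I'll carry it to the jig, lower it until it touches, slide it to each stop with force feedback, then release.

```bash
cat > place.py <<'E'
from h import *
import json
F=json.load(open("fit.json")); O=np.array(F["jig"]); yw=F["yaw"]
X=np.array([np.cos(yw),np.sin(yw),0]);Y=np.array([-X[1],X[0],0])
q=tool(yw,np.radians(-4.8))
p=robot.read_eef_pos(); robot.servo_line(np.array(p)+[-.02,0,.13],rate=.2)
t=lambda x,y,z:O+X*(x-66)/1000+Y*y/1000+np.array([0,0,z/1000])
robot.movep(t(-5,-5,110),q); robot.servo_line(t(-5,-5,30),rate=.15); robot.hold(.2)
f0=np.array(robot.read_wrist_force()); print("t",robot.read_time_s(),f0,robot.read_grip_width())
def probe(c,step,ax,sgn,thr,n):
    for k in range(n):
        c=c+step; robot.servo_line(t(*c),rate=.02); f=np.array(robot.read_wrist_force())-f0
        if sgn*(f@ax)>thr: break
    print(c,"f jig",f@X,f@Y,f[2]); return c
Z=np.array([0,0,1.])
c=probe(np.array([-5,-5,23.]),np.array([0,0,-.5]),Z,1,2.0,14)
c=probe(c,np.array([.5,0,0]),X,-1,5,22)
c=probe(c,np.array([0,.5,0]),Y,-1,5,22)
print("t",robot.read_time_s(),robot.read_grip_width())
json.dump(c.tolist(),open("c.json","w"))
cv2.imwrite("pics/p1.png",cv2.resize(eyes.get_image("wrist"),(640,480)))
E
python3 place.py
```

```text
t 12.0583 [ 0.3533 -0.0217 -2.6848] 0.03795986569619499
[-5. -5. 19.] f jig 0.037061087210174884 -0.7466620814488809 5.382256636565388
[-1. -5. 19.] f jig -5.05365216868327 -0.7014403283453904 10.561673698190884
[-1.  -2.5 19. ] f jig -5.463653595754758 -5.483952932699679 6.940978535012807
t 17.5833 0.037527438217829286
```

View pics/p1.png

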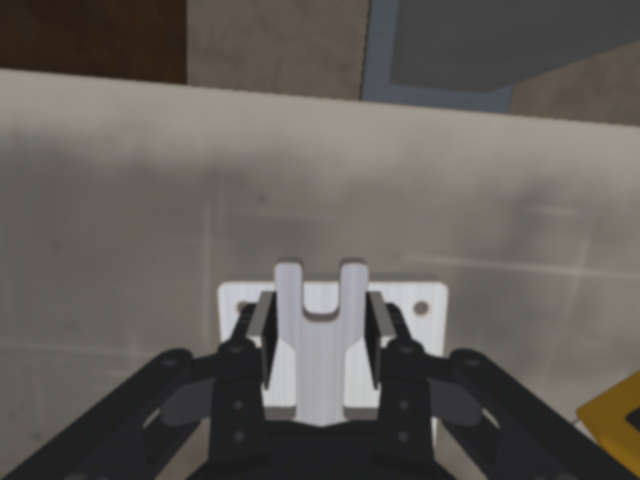

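```bash
python3 - <<'E'
from h import *
import json,pickle
eoat.ungrasp(); p=np.array(robot.read_eef_pos()); print("f",robot.read_wrist_force())
robot.servo_line(p+[0,0,.06],rate=.15)
F=json.load(open("fit.json")); O=np.array(F["jig"])
q=tool(F["yaw"]); robot.movep(look(O+[0.01,0,.02],.22,q),q)
i,T=camT(); im=eyes.get_image("wrist"); pickle.dump((i,T,im),open("chk.pkl","wb"))
X=np.array([np.cos(F["yaw"]),np.sin(F["yaw"]),0]);Y=np.array([-X[1],X[0],0])
c=proj(i,T,O+[0,0,.025]); print(c,robot.read_time_s())
u,v=c[0].astype(int); cr=im[max(v-60,0):v+60,max(u-80,0):u+80]; print("crop0",max(u-80,0),max(v-60,0))
cv2.imwrite("pics/chk.png",cv2.resize(cr,None,fx=5,fy=5,interpolation=cv2.INTER_CUBIC))
E
```

```text
f [-0.123  -0.0324 -0.0473]
[[256.4943 179.2686]] 19.2083
crop0 176 119
```

View pics/chk.png

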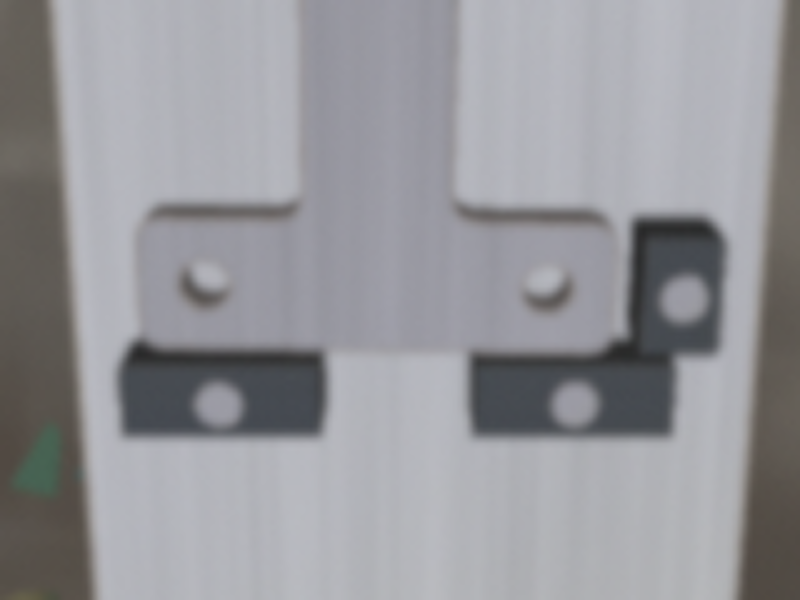

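The side still has a gap: foot end at column 614, side stop at 631, about 2.5 mm. The rear edge is touching. I'll shut the fingers and push the neck near the mass centre toward +y, then nudge the prongs toward +x.

```bash
cat > push.py <<'E'
from h import *
import json,pickle
F=json.load(open("fit.json")); O=np.array(F["jig"]); yw=F["yaw"]
X=np.array([np.cos(yw),np.sin(yw),0]);Y=np.array([-X[1],X[0],0]); q=tool(yw)
t=lambda x,y,z:O+X*x/1000+Y*y/1000+np.array([0,0,z/1000])
eoat.gripper_close()
def push(c,step,ax,thr,n):
    c=np.array(c,float); robot.movep(t(c[0],c[1],70),q); robot.servo_line(t(*c),rate=.12)
    f0=np.array(robot.read_wrist_force()); c0=c; L=[]
    for k in range(n):
        c=c+step; robot.servo_line(t(*c),rate=.03); v=-(np.array(robot.read_wrist_force())-f0)@ax; L.append(round(v,1))
        if v>thr: break
    print(c,L); robot.servo_line(t(*(c-4*np.sign(step))),rate=.1); robot.servo_line(t(*(c-4*np.sign(step)+[0,0,50])),rate=.2)
push([-30,-34,19],np.array([0,.5,0]),Y,5,36)
push([-106,0,20],np.array([.5,0,0]),X,5,24)
p=look(O+[0.01,0,.02],.22,q); robot.movep(p,q)
i,T=camT(); im=eyes.get_image("wrist"); print(robot.read_time_s())
c=proj(i,T,O+[0,0,.025]); u,v=c[0].astype(int); cr=im[v-60:v+60,u-80:u+80]; print("crop0",u-80,v-60)
pickle.dump((i,T,u-80,v-60),open("chk.pkl","wb"))
cv2.imwrite("pics/chk2.png",cv2.resize(cr,None,fx=5,fy=5,interpolation=cv2.INTER_CUBIC))
E
python3 push.py
```

```text
[-30.  -17.5  19. ] [np.float64(0.8), np.float64(0.0), np.float64(1.5), np.float64(0.3), np.float64(0.5), np.float64(0.7), np.float64(-0.2), np.float64(1.4), np.float64(0.7), np.float64(1.2), np.float64(0.6), np.float64(1.1), np.float64(1.7), np.float64(0.5), np.float64(1.1), np.float64(0.8), np.float64(1.2), np.float64(0.8), np.float64(0.8), np.float64(0.3), np.float64(0.6), np.float64(1.4), np.float64(0.3), np.float64(1.0), np.float64(0.9), np.float64(1.8), np.float64(1.3), np.float64(1.6), np.float64(1.7), np.float64(1.0), np.float64(3.3), np.float64(4.5), np.float64(7.3)]
[-94.   0.  20.] [np.float64(0.6), np.float64(0.5), np.float64(0.7), np.float64(1.0), np.float64(-0.3), np.float64(-0.8), np.float64(0.2), np.float64(1.1), np.float64(0.8), np.float64(0.7), np.float64(1.5), np.float64(0.3), np.float64(-0.9), np.float64(0.2), np.float64(-0.5), np.float64(0.3), np.float64(-0.5), np.float64(0.4), np.float64(-0.1), np.float64(-0.3), np.float64(0.1), np.float64(0.5), np.float64(1.4), np.float64(0.6)]
37.9583
crop0 179 137
```

View pics/chk2.png

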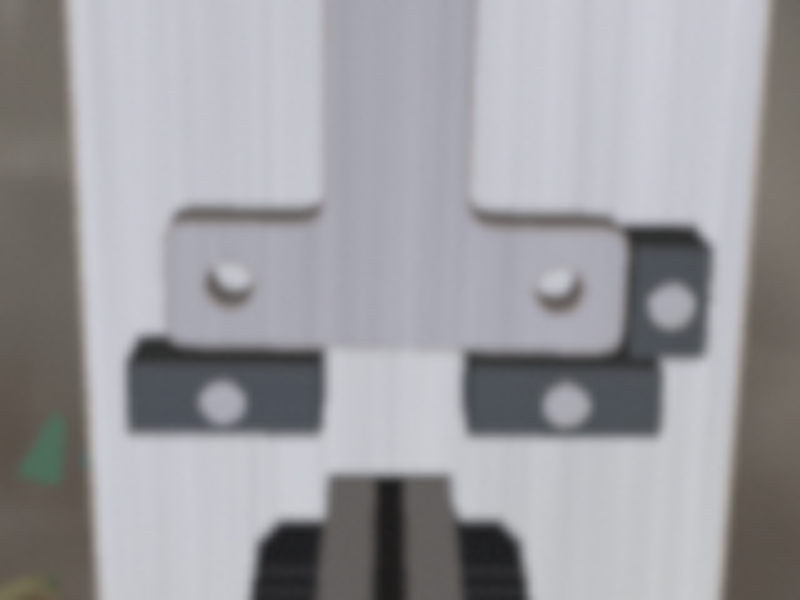

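The bracket is now against the side stop (column 628) and the rear stops (row 350), square, let go, with the clamp open. It's 38 s, so I'll check the clamp bar's height once before pushing the handle.

```bash
python3 - <<'E'
from h import *
import json
F=json.load(open("fit.json")); O=np.array(F["jig"]); yw=F["yaw"]
X=np.array([np.cos(yw),np.sin(yw),0]);Y=np.array([-X[1],X[0],0])
i=eyes.camera_info("scene");T=np.array(i["cam_to_world"]); im=cv2.imread("pics/scene0.png")
s=7;u0,v0=265,145
c=cv2.resize(im[v0:v0+70,u0:u0+95],None,fx=s,fy=s,interpolation=cv2.INTER_CUBIC)
for x,z in [(113,161),(113,132),(115,57),(30,100),(30,120),(60,120),(85,147),(0,15)]:
    p=(proj(i,T,O+X*x/1000+np.array([0,0,z/1000]))[0]-[u0,v0])*s; cv2.circle(c,tuple(p.astype(int)),3,(0,0,255),-1); cv2.putText(c,f"{x},{z}",tuple(p.astype(int)+[5,0]),0,.4,(0,0,255))
cv2.imwrite("pics/sc.png",c); print(robot.read_eef_pos(), robot.read_time_s())
E
```

```text
[ 0.4156 -0.2481  0.0865] 37.9583
```

View pics/sc.png

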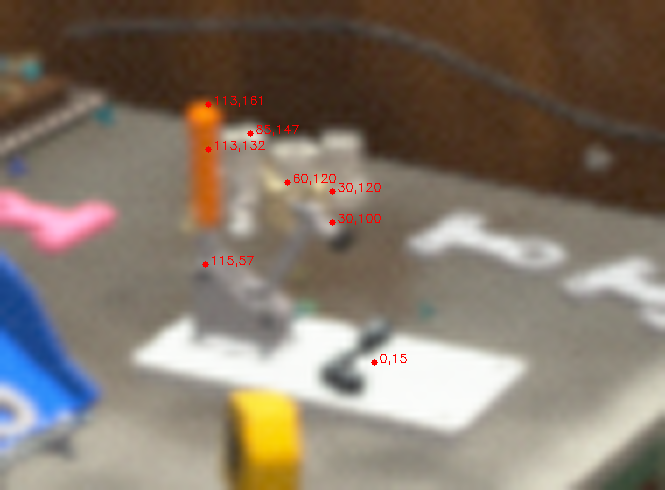

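The bar slopes up to about (x 30, z 115), and the handle's upright axis matches the projection. I'll lift, go over the bar at z ≥ 140 mm and swing the handle over.

```bash
cat > clamp.py <<'E'
from h import *
import json
F=json.load(open("fit.json")); O=np.array(F["jig"]); yw=F["yaw"]
X=np.array([np.cos(yw),np.sin(yw),0]);Y=np.array([-X[1],X[0],0])
t=lambda x,z:O+X*x/1000+np.array([0,0,z/1000])
def arc(th,r=82):
    return 115+r*np.cos(th)-15.5*np.sin(th)-11, 57+r*np.sin(th)+15.5*np.cos(th)
p=np.array(robot.read_eef_pos()); q=tool(yw)
for th in np.linspace(1.5,0,7): assert kinematics.inverse_kinematics(t(*arc(th)),q) is not None
robot.servo_line([*p[:2],.165],rate=.2)
robot.servo_line(t(78,165),rate=.2); robot.servo_line(t(82,141),rate=.15); print(robot.read_time_s(),robot.read_wrist_force())
for th in [1.4,1.1,.8,.5,.25,.07]:
    robot.servo_line(t(*arc(th)),rate=.12); print(th,np.array(robot.read_wrist_force()),robot.read_time_s())
x,z=arc(.07)
while robot.read_time_s()<48.5:
    z-=1.5; robot.servo_line(t(x,z),rate=.04); f=robot.read_wrist_force()[2]; print(z,f)
    if f>25: break
print(robot.read_time_s())
robot.servo_line(t(x,z+25),rate=.2); im=eyes.get_image("scene"); wi=eyes.get_image("wrist"); print(robot.read_time_s())
c=cv2.resize(im[145:215,265:360],None,fx=5,fy=5,interpolation=cv2.INTER_CUBIC); w=cv2.resize(wi,None,fx=.6,fy=.6)
o=np.zeros((350,475+w.shape[1],3),np.uint8); o[:350,:475]=c; o[:w.shape[0],475:]=w; cv2.imwrite("pics/end.png",o)
E
python3 clamp.py
```

```text
39.325 [-0.0034  0.197  -0.4457]
1.4 [0.6397 0.7059 0.3473] 39.65
1.1 [-0.698  -0.4171  0.125 ] 40.0083
0.8 [-0.4161 -0.0237  0.6612] 40.3667
0.5 [0.7916 0.6547 0.5307] 40.725
0.25 [ 0.5755  0.0647 -0.0758] 41.05
0.07 [-0.2461  0.7111  0.9714] 41.325
76.69735398560351 -0.6460271316959588
75.19735398560351 0.8852216247556336
73.69735398560351 0.006994928956355451
72.19735398560351 4.9052144674270295
70.69735398560351 12.901159457348435
69.19735398560351 18.28942335481127
67.69735398560351 24.51657501855157
66.19735398560351 30.611691706134685
43.325
43.7
```

View pics/end.png

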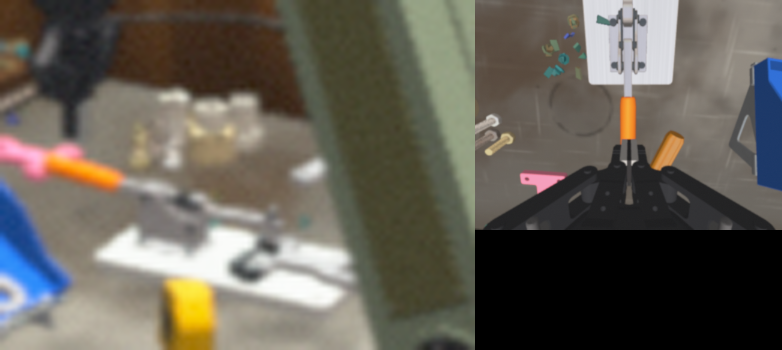

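```bash
python3 -c "
from h import *
robot.job_done(); print(robot.read_time_s())"
```

```text
the job is handed in; nothing more can be done
the job is handed in; nothing more can be done
```

The fork bracket is clamped in the jig, and I handed the job in at about 44 s of the 53 s allowed. No verdict was reported.

- **Picking:** The sample on the job card was the fork. I took the fork bracket from the left bin by its prongs.
- **Placing:** I set it down in the jig and slid it towards both stops. The first release left about 2.5 mm at the side stop, so I pushed the bracket over with shut fingers. A close-up then showed it square, let go and against both stops with the clamp still open.
- **Clamping:** I pushed the handle over and down. Resistance began at about the calculated shut height and rose to 31 N. The final pictures show the handle lying down and the bar on the foot.

**What I did not confirm:**
- The nudge on the prongs towards the rear stop ran its full travel without meeting any force. Rear contact therefore rests on the 5 N felt while placing it and on the close-up.
- I did not re-measure the bracket's position after clamping.
- The cushion's force on the bracket was not measured.

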